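Put the case-press dies back in their caddy

TASK

Tidy the watchmaker's bench: put the four bored aluminium press dies back into the grey caddy, each standing flat in its own round seat, the smallest die in the smallest seat and so on up to the largest. Set them down without dropping them, and leave the two closed parts tins, which look much the same but have no hole, where they stand.

Things in the scene. Friction and masses are not known exactly. Their poses are not given: they have to be found in the camera images.
- die_26: case-press die: plain bare-aluminium disc, straight sides, 26 mm in diameter, 26 mm tall, with a 14 mm bore right through its middle. Stands loose and upright on the bench (z = 0). Origin: centre of the underside, z up; yaw means nothing. Dies and tins stand scattered at the bench's right (y from -0.42 to -0.07), 25 mm or more of free bench between neighbours.
- die_36: case-press die: plain bare-aluminium disc, straight sides, 36 mm in diameter, 26 mm tall, with a 14 mm bore right through its middle. Stands loose and upright on the bench (z = 0). Origin: centre of the underside, z up; yaw means nothing. A black eye loupe and a brass oil pot (30 mm wide, 22 mm tall) stand among the dies, 24 mm or more from any.
- die_46: case-press die: plain bare-aluminium disc, straight sides, 46 mm in diameter, 26 mm tall, with a 14 mm bore right through its middle. Stands loose and upright on the bench (z = 0). Origin: centre of the underside, z up; yaw means nothing. Equipment up to 180 mm tall stands only beyond x = 0.72 and beyond |y| = 0.5.
- die_56: case-press die: plain bare-aluminium disc, straight sides, 56 mm in diameter, 26 mm tall, with a 14 mm bore right through its middle. Stands loose and upright on the bench (z = 0). Origin: centre of the underside, z up; yaw means nothing. 
- seat_26: seat for the 26 mm die: low black plastic ring, inner diameter 42 mm, outer 50 mm, 5 mm high, fixed on the caddy's floor, 10 mm above the bench. A seated die stands on that floor inside the ring. Origin: centre of the ring at floor level, z up. The caddy: a heavy immovable grey square tray at the bench's left, 180 mm wide, rim 5 mm above its floor.
- seat_36: seat for the 36 mm die: low black plastic ring, inner diameter 52 mm, outer 60 mm, 5 mm high, fixed on the caddy's floor, 10 mm above the bench. A seated die stands on that floor inside the ring. Origin: centre of the ring at floor level, z up. Four seats lie two by two in the caddy, 84 mm between neighbouring centres, in changing order.
- seat_46: seat for the 46 mm die: low black plastic ring, inner diameter 62 mm, outer 70 mm, 5 mm high, fixed on the caddy's floor, 10 mm above the bench. A seated die stands on that floor inside the ring. Origin: centre of the ring at floor level, z up. Keep fingertips 8 mm or more above a die's underside while seating it, to clear rings and rim.
- seat_56: seat for the 56 mm die: low black plastic ring, inner diameter 72 mm, outer 80 mm, 5 mm high, fixed on the caddy's floor, 10 mm above the bench. A seated die stands on that floor inside the ring. Origin: centre of the ring at floor level, z up. Its x and y axes run along the caddy's sides.
- tin_36: closed parts tin: looks like the 36 mm die from the side, bare aluminium, 36 mm in diameter and 26 mm tall, but its flat lid (slightly bevelled at the edge) is closed, with no bore. It stands loose on the bench and does not belong in the caddy. Origin: centre of the underside, z up.
- tin_46: closed parts tin: looks like the 46 mm die from the side, bare aluminium, 46 mm in diameter and 26 mm tall, but its flat lid (slightly bevelled at the edge) is closed, with no bore. It stands loose on the bench and does not belong in the caddy. Origin: centre of the underside, z up.

How it is judged:
By the outcome, as a careful person would: the job done as asked, in the order asked, and still so for the second after the job is handed in, with the robot touching nothing.
It also fails if it takes over 102 s, if anything falls off the work surface, if the arm or the gripper's body presses on something with over 40 N, if the wrist force passes 120 N, or if a joint passes its speed limit or range.

ROBOT

A 7-joint arm with a two-finger parallel gripper is mounted at the origin on the work surface. World frame = base frame: x ahead of the robot, y to its left, z up, the work surface at z = 0. Lengths are in m, angles in rad, forces in N, time in s.
With the tool pointing down it reaches from about 0.425 to 0.975 m from the base axis. Payload 16.7 kg.
Tool frame: the origin (TCP) lies on the centre line of the jaws, within the pads' length; the fingertips stand 11 mm ahead of it and the grasp point (between the pads) lies 8 mm behind it (r.tip_extent is the z of the fingertips in the tool frame, in m); z points along the fingers, y is the line along which they close (so a half turn about z gives the same grasp; the last joint's range is limited). The gripper opens to 85 mm and grips with 20 to 120 N. Pads are 22 mm wide; open, the fingers measure 114 mm over their backs; the gripper's body (76 mm by 85 mm) begins 54 mm behind the grasp point. The pads swing forward as they close: fully open they stand 13 mm farther back than shut.
Start: joints at [-1.425, 0.426, 0.074, 1.606, -0.034, 1.111, -0.067], TCP at [0.197, 0.646, 0.242] pointing down, gripper open.
Joint ranges: [-2.85, 2.85], [-0.5, 2.14], [-1.23, 1.37], [0.21, 2.46], [-1.02, 4.16], [0.16, 2.05], [-2.73, 2.73]. Speed limits (rad/s): [1.89, 1.89, 2.39, 2.39, 3.01, 3.01, 3.01].

INTERFACE

Orientations are given as a unit quaternion [x, y, z, w].
In Python, from bench import r gives the robot as it stands.
- The arm moves only by the shell command python3 -m handwheel 'ROWS' [OPENING] [FORCE]. ROWS is a JSON object whose one key "increments" holds a list of rows, each an object of numbers: "tx", "ty", "tz": the shift along the tool's x, y, z in m; "rx", "ry", "rz": the turn, a rotation vector about the tool's x, y, z in degrees. A call has 1 to 5 rows; each row shifts and turns the commanded pose from where the row before left it, along the tool's axes as they then stand; what a row does not reach is not made up. A row lasts 1/10 s, in which the tool goes at most 50 mm and 8.59 degrees, less where a joint would pass 70% of its speed; a pose out of reach is approached as far as the arm can. A call with a gripper value outside its range is refused whole. OPENING is the finger opening in m, from 0 to 0.0854, set as the call begins (- or left out, the last holds). The fingers move at their own pace and stop on an object; FORCE is the grip in N (left out, the last holds). Time passes only in rows, so rows that do not move let the fingers close. It gives the time, the measured TCP pose, the force, the opening and the grip force at its end, in the units of the state.
- r.observe(): the state, without advancing time (a new reading comes with each control period).
- r.grab_frame(name): name is "side" or "top" or "wrist"; returns a dict with "img" (420x560x3 uint8, red, green, blue), "fov_y" (degrees; the focal length in pixels is half the picture's height over the tangent of half this angle, whatever the lens; pixels are square), "cx", "cy" (the principal point, pixels), "origin" and "attitude" of the camera in the world. Camera axes: x right, y down, z forward; pixel columns grow to the right and rows downward; lengths in m; the calibration is good to about 2 mm. A picture is of the moment at which its call begins. There is no depth.
- r.hand_in(): hands the job in; it is judged then, once.
The state is a dict: "clock": time; "joints": joint angles; "dq": joint speeds; "effort": joint torques, N m; "position": TCP position; "eef_rot": TCP orientation; "ft_force": force on the tool from outside, world axes, zero at the start; "moment": the same for the moment, N m; "opening": finger opening in m; "gripper_force": force on a finger pad.
Only numpy, scipy, OpenCV 4.12 (cv2) and the standard library are available. Lean on these libraries where they do the work, as an engineer would, in place of code of your own. Each camera call takes 0.05 s, during which the arm holds its last target. There are 200 camera calls.

## Working session

There is one attempt and no reset: what is moved stays moved. The work goes in short steps, Python scripts to look and compute and a shell command to move; the robot and the scene stay as the last step left them, time stands still between calls to the robot, and variables do not carry over. Pictures are saved under pics/ and viewed, at most 14 in all, crops included, and the job is handed in when it is done.

```bash
mkdir -p pics; ls; python3 - <<'E'
from bench import r
import cv2
s=r.observe();print({k:s[k] for k in("clock","position","eef_rot","opening","ft_force")},r.tip_extent)
for n in("top","side"):
    f=r.grab_frame(n);cv2.imwrite(f"pics/{n}0.png",f["img"][:,:,::-1]);print(n,{k:f[k] for k in f if k!="img"},f["img"].shape)
E
```

```text
pics
{'clock': 0.0, 'position': array([0.19668244, 0.64529843, 0.24160475]), 'eef_rot': array([ 1.47394289e-01,  9.89077600e-01, -6.49605994e-04, -5.57109287e-05]), 'opening': 0.08521839336372244, 'ft_force': array([-0.53330176, -0.07053753, -0.08758299])} 0.011
top {'fov_y': 52.56890145948684, 'cx': 276.2864462179582, 'cy': 211.67040675113458, 'origin': array([ 0.34605916, -0.02744952,  1.12242362]), 'attitude': array([ 0.7086551 , -0.70013344,  0.06914309, -0.05329493])} (420, 560, 3)
side {'fov_y': 48.30756707013563, 'cx': 275.2433160225226, 'cy': 208.98264382705983, 'origin': array([0.0137706 , 0.44296487, 0.69308083]), 'attitude': array([-0.37216384,  0.83565729, -0.3678806 ,  0.16683775])} (420, 560, 3)
```

View pics/top0.png

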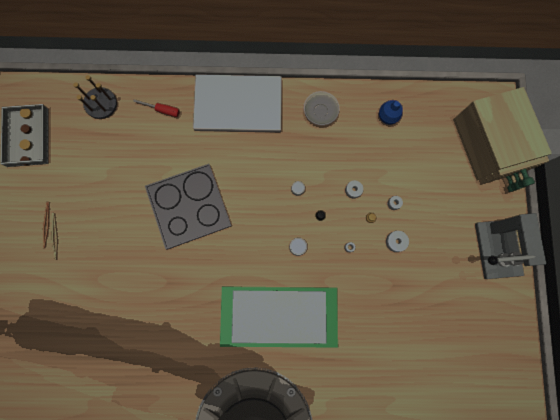

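View pics/side0.png

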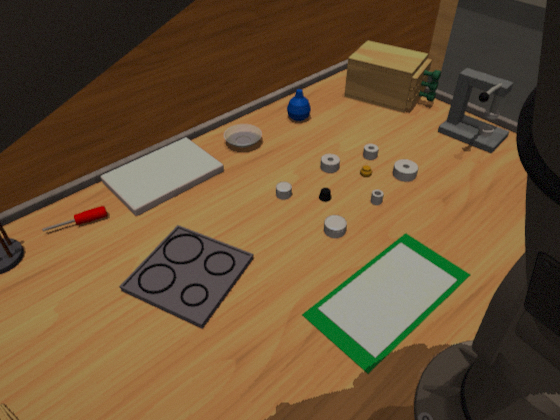

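The top view shows bored dies at about (355,189), (396,203), (398,241) and (350,247). Closed tins are at (298,188) and (299,246), the loupe at (321,215), the pot at (371,217), and the caddy is centred near (189,207) with its rings. The side view agrees.

```bash
cat > h.py <<'E'
from bench import r
import cv2, numpy as np
from scipy.spatial.transform import Rotation as R
def foc(f): return f["img"].shape[0]/2/np.tan(np.radians(f["fov_y"])/2)
def cast(f,uv,z):
    uv=np.atleast_2d(np.asarray(uv,float)); F=foc(f)
    d=np.c_[(uv[:,0]-f["cx"])/F,(uv[:,1]-f["cy"])/F,np.ones(len(uv))]
    d=R.from_quat(f["attitude"]).apply(d); o=np.asarray(f["origin"])
    return o+d*((z-o[2])/d[:,2])[:,None]
def proj(f,P):
    c=R.from_quat(f["attitude"]).inv().apply(np.atleast_2d(P)-f["origin"]); F=foc(f)
    return c[:,:2]/c[:,2:]*F+[f["cx"],f["cy"]]
def goto(p,yaw=None):
    """tool-frame shift (m) and turn about tool z (deg) to reach p with pads closing along yaw (deg); levels too"""
    s=r.observe(); q=R.from_quat(s["eef_rot"]); 
    M=q.as_matrix(); cur=np.degrees(np.arctan2(M[1,1],M[0,1]))
    print("t",s["clock"],"pos",np.round(s["position"],4),"closing yaw",round(cur,1),"tilt",np.round(M[:,2],4),"open",round(s["opening"],4),"F",np.round(s["ft_force"],1),"g",s["gripper_force"])
    if p is not None: print(" shift tool",np.round(q.inv().apply(np.asarray(p)-s["position"]),4))
    if yaw is not None: print(" rz",(-(yaw-cur)+90)%180-90)
E
python3 - <<'E'
from h import *
for n in("top","side"):
    f=r.grab_frame(n); hsv=cv2.cvtColor(f["img"],cv2.COLOR_RGB2HSV)
    m=((hsv[...,1]<60)&(hsv[...,2]>75)).astype(np.uint8)
    cs,_=cv2.findContours(m,cv2.RETR_EXTERNAL,cv2.CHAIN_APPROX_NONE)
    for c in cs:
        a=cv2.contourArea(c)
        if not 20<a<700: continue
        P=cast(f,c.reshape(-1,2),.026)[:,:2]
        (x,y),rad=cv2.minEnclosingCircle(P.astype(np.float32))
        if .3<x<.72 and -.45<y<-.03: 
            uv=c.reshape(-1,2).mean(0); print(n,uv.round(1),"xy",round(x,4),round(y,4),"diam",round(2e3*rad,1))
    m=(hsv[...,2]<50).astype(np.uint8)
    m=(f["img"].max(2)<45).astype(np.uint8)
    cs,_=cv2.findContours(m,cv2.RETR_LIST,cv2.CHAIN_APPROX_NONE)
    for c in cs:
        if len(c)<15: continue
        P=cast(f,c.reshape(-1,2),.015)[:,:2]
        (x,y),rad=cv2.minEnclosingCircle(P.astype(np.float32))
        if .3<x<.8 and 0<y<.4 and rad<.06: print(n,"ring",round(x,4),round(y,4),round(2e3*rad,1))
E
```

```text
top [350.1 246.7] xy 0.4488 -0.243 diam 27.2
top [297.7 246.2] xy 0.4488 -0.1071 diam 47.1
top [398.  240.6] xy 0.4665 -0.3692 diam 56.7
top [395.7 201.8] xy 0.569 -0.3668 diam 36.7
top [297.7 187.1] xy 0.6048 -0.1066 diam 37.8
top [354.5 188.2] xy 0.6044 -0.2582 diam 46.5
top ring 0.4841 0.1968 24.4
top ring 0.4998 0.2106 45.9
top ring 0.5287 0.1279 57.0
top ring 0.5367 0.1377 50.2
top ring 0.5637 0.219 50.5
top ring 0.5787 0.2376 68.7
top ring 0.6074 0.1593 78.7
side [334.6 225.5] xy 0.4425 -0.0985 diam 65.1
side [376.7 196.7] xy 0.4416 -0.2329 diam 49.3
side [282.8 190. ] xy 0.5963 -0.0977 diam 56.9
side [405.  169.9] xy 0.46 -0.3559 diam 82.3
side [329.5 162.8] xy 0.5949 -0.2479 diam 72.0
side [370.5 151.6] xy 0.5588 -0.3563 diam 64.0
side ring 0.5186 0.27 29.8
side ring 0.5857 0.2956 22.2
side ring 0.4986 0.2084 44.3
side ring 0.4989 0.2087 51.1
side ring 0.6106 0.2745 40.0
side ring 0.5767 0.2385 64.5
side ring 0.5767 0.2387 71.4
side ring 0.6265 0.2337 36.9
side ring 0.5291 0.1301 54.8
side ring 0.5291 0.1304 61.4
side ring 0.6069 0.1602 75.4
side ring 0.6115 0.1648 92.7
```

```bash
python3 - <<'E'
from h import *
goto([.55,.10,.20],65.5); M=R.from_quat(r.observe()["eef_rot"]).as_matrix(); print(M.round(3))
E
python3 -m handwheel '{"increments":[{"rz":7.5},{"tx":0}]}' 0.055 30
python3 - <<'E'
from h import *
goto([.55,.10,.20],65.5)
goto([.449,-.243,.12],65.5)
E
```

```text
t 0.2 pos [0.1967 0.6455 0.2419] closing yaw 73.1 tilt [-2.e-04 -7.e-04 -1.e+00] open 0.0856 F [-0.8 -0.8  0.3] g 0.0
 shift tool [-0.497  -0.4187  0.0422]
 rz 7.550652952421018
[[-0.957  0.292 -0.   ]
 [ 0.292  0.957 -0.001]
 [-0.    -0.001 -1.   ]]
t 0.2 pos [0.1967 0.6455 0.2419] closing yaw 73.1 tilt [-2.e-04 -7.e-04 -1.e+00] open 0.0856 F [-0.8 -0.8  0.3] g 0.0
 shift tool [-0.497  -0.4187  0.0422]
 rz 7.550652952421018
t 0.2 pos [0.1967 0.6455 0.2419] closing yaw 73.1 tilt [-2.e-04 -7.e-04 -1.e+00] open 0.0856 F [-0.8 -0.8  0.3] g 0.0
 shift tool [-0.5003 -0.7762  0.1225]
 rz 7.550652952421018$.increments[0]: bad value
```

```bash
python3 -m handwheel '{"increments":[{"tx":0,"ty":0,"tz":0,"rx":0,"ry":0,"rz":7.5},{"tx":0,"ty":0,"tz":0,"rx":0,"ry":0,"rz":0}]}' 0.055 30
python3 - <<'E'
from h import *
goto([.55,.10,.20],65.5)
E
```

```text
clock: 0.4
position: [0.1968, 0.6455, 0.2421]
eef_rot: [0.213, 0.977, -0.0, 0.0]
ft_force: [0.0, -0.7, 0.7]
opening: 0.0586
gripper_force: 0.0
t 0.4 pos [0.1968 0.6455 0.2421] closing yaw 65.4 tilt [-0.e+00 -5.e-04 -1.e+00] open 0.0586 F [ 0.  -0.7  0.7] g 0.0
 shift tool [-0.5483 -0.3489  0.0423]
 rz -0.10921127931126762
```

```bash

python3 -m handwheel '{"increments":[{"tx":-0.02,"ty":-0.012,"tz":0.003,"rx":0,"ry":0,"rz":0},{"tx":-0.039,"ty":-0.025,"tz":0.003,"rx":0,"ry":0,"rz":0},{"tx":-0.039,"ty":-0.025,"tz":0.003,"rx":0,"ry":0,"rz":0},{"tx":-0.039,"ty":-0.025,"tz":0.003,"rx":0,"ry":0,"rz":0},{"tx":-0.039,"ty":-0.025,"tz":0.003,"rx":0,"ry":0,"rz":0}]}' | grep -E "pos|clock"
python3 -m handwheel '{"increments":[{"tx":-0.039,"ty":-0.025,"tz":0.003,"rx":0,"ry":0,"rz":0},{"tx":-0.039,"ty":-0.025,"tz":0.003,"rx":0,"ry":0,"rz":0},{"tx":-0.039,"ty":-0.025,"tz":0.003,"rx":0,"ry":0,"rz":0},{"tx":-0.039,"ty":-0.025,"tz":0.003,"rx":0,"ry":0,"rz":0},{"tx":-0.039,"ty":-0.025,"tz":0.003,"rx":0,"ry":0,"rz":0}]}' | grep -E "pos|clock"
python3 -m handwheel '{"increments":[{"tx":-0.039,"ty":-0.025,"tz":0.003,"rx":0,"ry":0,"rz":0},{"tx":-0.039,"ty":-0.025,"tz":0.003,"rx":0,"ry":0,"rz":0},{"tx":-0.039,"ty":-0.025,"tz":0.003,"rx":0,"ry":0,"rz":0},{"tx":-0.039,"ty":-0.025,"tz":0.003,"rx":0,"ry":0,"rz":0},{"tx":-0.02,"ty":-0.012,"tz":0.003,"rx":0,"ry":0,"rz":0}]}' | grep -E "pos|clock"
python3 - <<'E'
from h import *
goto([.449,-.243,.12],65.5)
E
```

```text
clock: 0.9
position: [0.3113, 0.4692, 0.2272]
clock: 1.4
position: [0.4371, 0.2747, 0.2124]
clock: 1.9
position: [0.5518, 0.0976, 0.1974]
t 1.9 pos [0.5518 0.0976 0.1974] closing yaw 65.6 tilt [ 9.e-04 -1.e-03 -1.e+00] open 0.055 F [-0.   0.8  0.5] g 0.0
 shift tool [-0.0471 -0.3526  0.0777]
 rz 0.07900346588216678
```

```bash

python3 -m handwheel '{"increments":[{"tx":-0.005,"ty":-0.025,"tz":0.007,"rx":0,"ry":0,"rz":0},{"tx":-0.006,"ty":-0.044,"tz":0.010,"rx":0,"ry":0,"rz":0},{"tx":-0.006,"ty":-0.044,"tz":0.010,"rx":0,"ry":0,"rz":0},{"tx":-0.006,"ty":-0.044,"tz":0.010,"rx":0,"ry":0,"rz":0},{"tx":-0.006,"ty":-0.044,"tz":0.010,"rx":0,"ry":0,"rz":0}]}' 0.05 | grep -E "pos|clock"
python3 -m handwheel '{"increments":[{"tx":-0.006,"ty":-0.044,"tz":0.010,"rx":0,"ry":0,"rz":0},{"tx":-0.006,"ty":-0.044,"tz":0.010,"rx":0,"ry":0,"rz":0},{"tx":-0.005,"ty":-0.044,"tz":0.008,"rx":0,"ry":0,"rz":0},{"tx":-0.001,"ty":-0.020,"tz":0.003,"rx":0,"ry":0,"rz":0},{"tx":0,"ty":0,"tz":0,"rx":0,"ry":0,"rz":0}]}' | grep -E "pos|clock"
python3 - <<'E'
from h import *
goto([.449,-.243,.019],65.5)
f=r.grab_frame("wrist");cv2.imwrite("pics/w1.png",f["img"][:,:,::-1])
print(f["origin"],proj(f,[.449,-.243,.026]), proj(f,r.observe()["position"]))
E
```

```text
clock: 2.4
position: [0.4928, -0.0949, 0.1501]
clock: 2.9
position: [0.4452, -0.2422, 0.119]
t 2.9 pos [ 0.4452 -0.2422  0.119 ] closing yaw 65.5 tilt [-1.e-03 -8.e-04 -1.e+00] open 0.0501 F [ 1.4  1.  -0.7] g 0.0
 shift tool [-0.0038  0.0009  0.1   ]
 rz -0.01874554171870102
[ 0.38321755 -0.2131726   0.24998802] [[279.55571219 229.18356318]] [[282.72309618 292.04047432]]
```

View pics/w1.png

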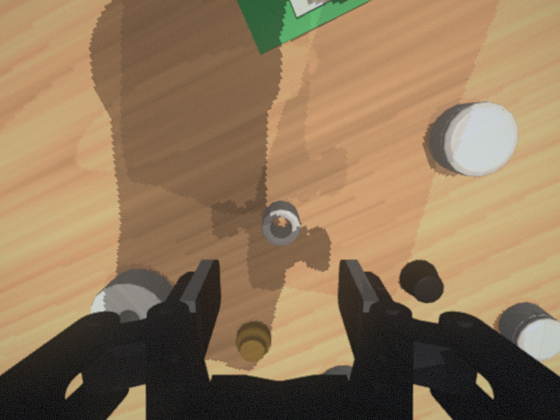

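The wrist view shows die_26 at about (281,222) in the arm's shadow, between the pads. It sits a few px above the predicted (280,229), so I'll enlarge it.

```bash
python3 - <<'E'
from h import *
f=r.grab_frame("wrist"); im=f["img"][:,:,::-1].copy()
c=cv2.resize(im[190:265,230:330],None,fx=7,fy=7,interpolation=cv2.INTER_CUBIC)
t=np.linspace(0,2*np.pi,60)
for z,col,rad in((.026,(0,255,0),.013),(0,(0,0,255),.013),(.026,(255,255,0),.007)):
    p=proj(f,np.c_[.449+rad*np.cos(t),-.243+rad*np.sin(t),0*t+z])
    cv2.polylines(c,[(((p-[230,190])+.5)*7).astype(int)],True,col,1)
cv2.imwrite("pics/w1c.png",c)
E
```

```text
(no output)
```

View pics/w1c.png

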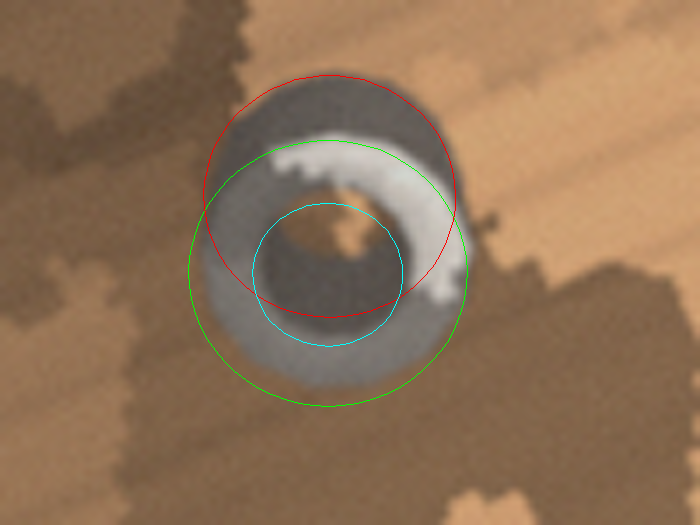

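```bash

python3 -m handwheel '{"increments":[{"tx":-0.0025,"ty":0,"tz":0.03,"rx":0,"ry":0,"rz":0},{"tx":0,"ty":0,"tz":0.03,"rx":0,"ry":0,"rz":0},{"tx":0,"ty":0,"tz":0.03,"rx":0,"ry":0,"rz":0},{"tx":0,"ty":0,"tz":0.01,"rx":0,"ry":0,"rz":0},{"tx":0,"ty":0,"tz":0,"rx":0,"ry":0,"rz":0}]}' 0.05
python3 -m handwheel '{"increments":[{"tx":0,"ty":0,"tz":0,"rx":0,"ry":0,"rz":0},{"tx":0,"ty":0,"tz":0,"rx":0,"ry":0,"rz":0},{"tx":0,"ty":0,"tz":0,"rx":0,"ry":0,"rz":0},{"tx":0,"ty":0,"tz":0,"rx":0,"ry":0,"rz":0},{"tx":0,"ty":0,"tz":0,"rx":0,"ry":0,"rz":0}]}' 0.01 35
python3 -c "
from bench import r;print(r.tip_extent)"
```

```text
clock: 3.5
position: [0.449, -0.2393, 0.0186]
eef_rot: [0.211, 0.978, 0.0, -0.001]
ft_force: [-0.2, -0.6, 0.7]
opening: 0.0501
gripper_force: 0.0
clock: 4.0
position: [0.4501, -0.2404, 0.0208]
eef_rot: [0.212, 0.977, 0.0, 0.001]
ft_force: [-1.2, 1.2, 5.6]
opening: 0.0247
gripper_force: 34.0
0.011
```

```bash

python3 -m handwheel '{"increments":[{"tx":0,"ty":0,"tz":-0.01,"rx":0,"ry":0,"rz":0},{"tx":0,"ty":0,"tz":-0.03,"rx":0,"ry":0,"rz":0},{"tx":0,"ty":0,"tz":-0.04,"rx":0,"ry":0,"rz":0},{"tx":0,"ty":0,"tz":-0.02,"rx":0,"ry":0,"rz":0},{"tx":0,"ty":0,"tz":0,"rx":0,"ry":0,"rz":0}]}'
python3 - <<'E'
from h import *
goto([.499,.209,.12],65.5)
f=r.grab_frame("wrist");cv2.imwrite("pics/w2.png",f["img"][:,:,::-1])
f=r.grab_frame("side");cv2.imwrite("pics/s2.png",f["img"][:,:,::-1])
E
```

```text
clock: 4.5
position: [0.4508, -0.2409, 0.1232]
eef_rot: [0.212, 0.977, 0.0, 0.003]
ft_force: [-0.6, 0.4, -0.9]
opening: 0.0254
gripper_force: 34.5
t 4.5 pos [ 0.4508 -0.2409  0.1232] closing yaw 65.5 tilt [ 0.0058 -0.0011 -1.    ] open 0.0254 F [-0.6  0.4 -0.9] g 34.47277173399925
 shift tool [0.1424 0.4295 0.003 ]
 rz 0.048771721500500576
```

View pics/w2.png

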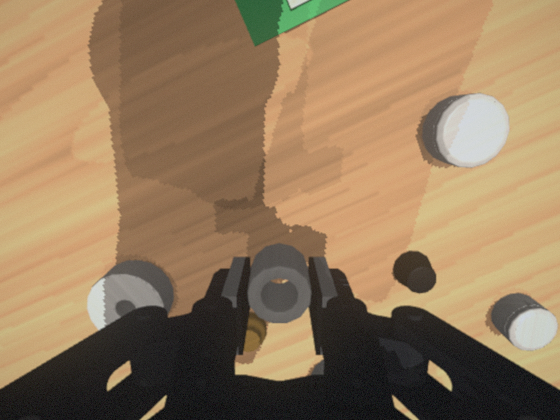

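The wrist view shows die_26 held between the pads, with its top ring centred at about (279,291) where the TCP projects.

```bash

python3 -m handwheel '{"increments":[{"tx":0.007,"ty":0.022,"tz":0,"rx":0,"ry":0,"rz":0},{"tx":0.014,"ty":0.043,"tz":0,"rx":0,"ry":0,"rz":0},{"tx":0.014,"ty":0.043,"tz":0,"rx":0,"ry":0,"rz":0},{"tx":0.014,"ty":0.043,"tz":0,"rx":0,"ry":0,"rz":0},{"tx":0.014,"ty":0.043,"tz":0,"rx":0,"ry":0,"rz":0}]}' |grep -E "pos|op"
python3 -m handwheel '{"increments":[{"tx":0.014,"ty":0.043,"tz":0,"rx":0,"ry":0,"rz":0},{"tx":0.014,"ty":0.043,"tz":0,"rx":0,"ry":0,"rz":0},{"tx":0.014,"ty":0.043,"tz":0,"rx":0,"ry":0,"rz":0},{"tx":0.014,"ty":0.043,"tz":0,"rx":0,"ry":0,"rz":0},{"tx":0.014,"ty":0.043,"tz":0,"rx":0,"ry":0,"rz":0}]}' |grep -E "pos|op"
python3 -m handwheel '{"increments":[{"tx":0.009,"ty":0.02,"tz":0,"rx":0,"ry":0,"rz":0},{"tx":0,"ty":0,"tz":0,"rx":0,"ry":0,"rz":0},{"tx":0,"ty":0,"tz":0,"rx":0,"ry":0,"rz":0}]}'
python3 - <<'E'
from h import *
goto([.499,.209,.045],65.5)
f=r.grab_frame("wrist")
goto([.499,.209,.045],65.5)
im=f["img"][:,:,::-1].copy()
t=np.linspace(0,2*np.pi,60)
for rad in(.021,.025):
    p=proj(f,np.c_[.499+rad*np.cos(t),.209+rad*np.sin(t),0*t+.015])
    cv2.polylines(im,[p.astype(int)],True,(0,255,0),1)
cv2.imwrite("pics/w3.png",im)
E
```

```text
position: [0.4715, -0.0359, 0.1188]
opening: 0.0246
position: [0.4968, 0.1887, 0.1187]
opening: 0.0249
clock: 5.9
position: [0.4969, 0.2087, 0.1185]
eef_rot: [0.211, 0.977, -0.001, -0.001]
ft_force: [-1.0, -1.3, -0.3]
opening: 0.0245
gripper_force: 34.5
t 5.9 pos [0.4969 0.2087 0.1185] closing yaw 65.6 tilt [-0.0013 -0.0012 -1.    ] open 0.0245 F [-1.  -1.3 -0.3] g 34.49413614347577
 shift tool [-0.0018  0.0013  0.0735]
 rz 0.09183873395345188
t 5.95 pos [0.4971 0.2079 0.1187] closing yaw 65.5 tilt [-0.0011 -0.0011 -1.    ] open 0.0246 F [-0.  -0.5 -0.4] g 34.494325406849384
 shift tool [-0.0013  0.0019  0.0737]
 rz 0.014711079072213806
```

View pics/w3.png

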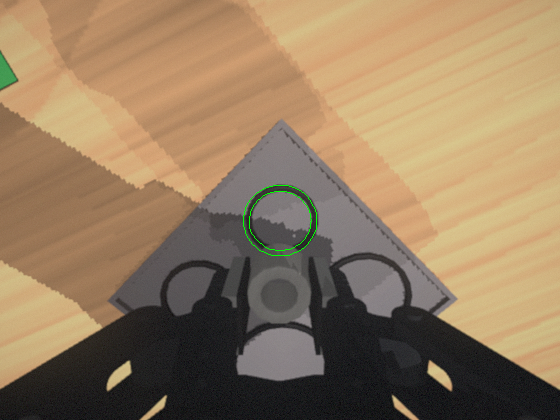

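The wrist view shows seat_26's ring, centred near (281,219), matching its projected estimate. The held die is at (280,294), near the TCP, so I'll lower it.

```bash

python3 -m handwheel '{"increments":[{"tx":-0.0015,"ty":0.0015,"tz":0.03,"rx":0,"ry":0,"rz":0},{"tx":0,"ty":0,"tz":0.035,"rx":0,"ry":0,"rz":0},{"tx":0,"ty":0,"tz":0.018,"rx":0,"ry":0,"rz":0},{"tx":0,"ty":0,"tz":0.004,"rx":0,"ry":0,"rz":0},{"tx":0,"ty":0,"tz":0,"rx":0,"ry":0,"rz":0}]}'
python3 -m handwheel '{"increments":[{"tx":0,"ty":0,"tz":0.001,"rx":0,"ry":0,"rz":0},{"tx":0,"ty":0,"tz":0,"rx":0,"ry":0,"rz":0},{"tx":0,"ty":0,"tz":0,"rx":0,"ry":0,"rz":0}]}' |grep -E "pos|ft"
```

```text
clock: 6.45
position: [0.4992, 0.208, 0.032]
eef_rot: [0.213, 0.977, -0.001, -0.001]
ft_force: [1.8, -0.3, -0.4]
opening: 0.0246
gripper_force: 34.6
position: [0.4998, 0.2096, 0.0318]
ft_force: [0.7, 0.3, 0.3]
```

```bash
for i in 1; do python3 -m handwheel '{"increments":[{"tx":0,"ty":0,"tz":0.001,"rx":0,"ry":0,"rz":0},{"tx":0,"ty":0,"tz":0,"rx":0,"ry":0,"rz":0}]}' |grep -E "pos|ft"; done
python3 -m handwheel '{"increments":[{"tx":0,"ty":0,"tz":0.001,"rx":0,"ry":0,"rz":0},{"tx":0,"ty":0,"tz":0,"rx":0,"ry":0,"rz":0}]}' |grep -E "pos|ft"
```

```text
position: [0.4997, 0.2098, 0.0308]
ft_force: [-1.2, -1.7, 9.0]
position: [0.4998, 0.2099, 0.0306]
ft_force: [-6.4, -3.7, 28.2]
```

```bash
python3 -m handwheel '{"increments":[{"tx":0,"ty":0,"tz":-0.0012,"rx":0,"ry":0,"rz":0},{"tx":0,"ty":0,"tz":0,"rx":0,"ry":0,"rz":0}]}' |grep -E "pos|ft"
python3 -m handwheel '{"increments":[{"tx":0,"ty":0,"tz":0,"rx":0,"ry":0,"rz":0},{"tx":0,"ty":0,"tz":0,"rx":0,"ry":0,"rz":0},{"tx":0,"ty":0,"tz":0,"rx":0,"ry":0,"rz":0}]}' 0.042 |grep -E "pos|ft|op"
python3 -m handwheel '{"increments":[{"tx":0,"ty":0,"tz":-0.02,"rx":0,"ry":0,"rz":0},{"tx":0,"ty":0,"tz":-0.04,"rx":0,"ry":0,"rz":0},{"tx":0,"ty":0,"tz":-0.03,"rx":0,"ry":0,"rz":0},{"tx":0,"ty":0,"tz":0,"rx":0,"ry":0,"rz":0}]}' 
python3 - <<'E'
from h import *
goto([.569,-.367,.10],65.5)
f=r.grab_frame("wrist")
cv2.imwrite("pics/w4.png",f["img"][:,:,::-1])
E
```

```text
position: [0.4996, 0.2099, 0.0308]
ft_force: [0.1, -0.1, 6.2]
position: [0.4994, 0.2097, 0.0304]
ft_force: [-0.8, -0.8, 0.1]
opening: 0.0418
clock: 8.05
position: [0.5013, 0.2105, 0.124]
eef_rot: [0.212, 0.977, 0.002, 0.002]
ft_force: [0.2, 0.8, -0.7]
opening: 0.0421
gripper_force: 0.0
t 8.05 pos [0.5013 0.2105 0.124 ] closing yaw 65.5 tilt [ 0.0045  0.003  -1.    ] open 0.0421 F [ 0.2  0.8 -0.7] g 0.0
 shift tool [-0.3007 -0.4977  0.0226]
 rz 0.03490951080024729
```

View pics/w4.png

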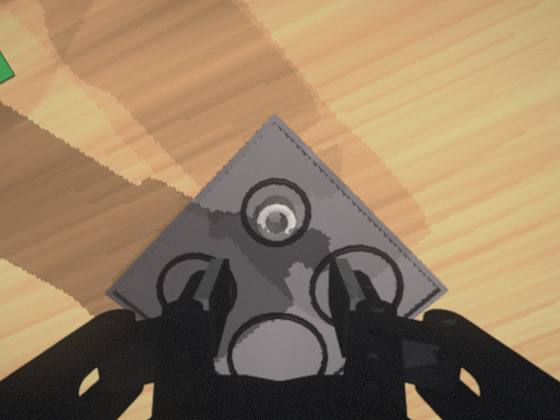

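Die_26 stands flat inside its ring, centred near (277,216). Next is die_36.

```bash

python3 -m handwheel '{"increments":[{"tx":-0.0095,"ty":-0.015,"tz":0,"rx":0,"ry":0,"rz":0},{"tx":-0.0235,"ty":-0.039,"tz":0,"rx":0,"ry":0,"rz":0},{"tx":-0.0235,"ty":-0.039,"tz":0,"rx":0,"ry":0,"rz":0},{"tx":-0.0235,"ty":-0.039,"tz":0,"rx":0,"ry":0,"rz":0},{"tx":-0.0235,"ty":-0.039,"tz":0,"rx":0,"ry":0,"rz":0}]}' 0.058 |grep pos
python3 -m handwheel '{"increments":[{"tx":-0.0235,"ty":-0.039,"tz":0,"rx":0,"ry":0,"rz":0},{"tx":-0.0235,"ty":-0.039,"tz":0,"rx":0,"ry":0,"rz":0},{"tx":-0.0235,"ty":-0.039,"tz":0,"rx":0,"ry":0,"rz":0},{"tx":-0.0235,"ty":-0.039,"tz":0,"rx":0,"ry":0,"rz":0},{"tx":-0.0235,"ty":-0.039,"tz":0,"rx":0,"ry":0,"rz":0}]}' |grep pos
python3 -m handwheel '{"increments":[{"tx":-0.0235,"ty":-0.039,"tz":0,"rx":0,"ry":0,"rz":0},{"tx":-0.0235,"ty":-0.039,"tz":0,"rx":0,"ry":0,"rz":0},{"tx":-0.0235,"ty":-0.039,"tz":0,"rx":0,"ry":0,"rz":0},{"tx":-0.0095,"ty":-0.015,"tz":0,"rx":0,"ry":0,"rz":0},{"tx":0,"ty":0,"tz":0,"rx":0,"ry":0,"rz":0}]}' |grep pos
python3 -m handwheel '{"increments":[{"tx":0,"ty":0,"tz":0,"rx":0,"ry":0,"rz":0},{"tx":0,"ty":0,"tz":0,"rx":0,"ry":0,"rz":0}]}' |grep pos
python3 - <<'E'
from h import *
goto([.569,-.367,.018],65.5)
f=r.grab_frame("wrist"); im=f["img"][:,:,::-1].copy()
t=np.linspace(0,2*np.pi,60)
for rad in(.018,.007):
    p=proj(f,np.c_[.569+rad*np.cos(t),-.367+rad*np.sin(t),0*t+.026])
    cv2.polylines(im,[p.astype(int)],True,(0,255,0),1)
u=proj(f,[.569,-.367,.026])[0].astype(int);print(u)
cv2.imwrite("pics/w5.png",cv2.resize(im[u[1]-50:u[1]+50,u[0]-60:u[0]+60],None,fx=5,fy=5))
E
```

```text
position: [0.5223, 0.0095, 0.1196]
position: [0.5486, -0.2166, 0.1194]
position: [0.566, -0.3712, 0.1191]
position: [0.5675, -0.3663, 0.1199]
t 9.8 pos [ 0.5675 -0.3663  0.1199] closing yaw 65.6 tilt [-8.0e-04  1.2e-03 -1.0e+00] open 0.0579 F [ 0.8 -0.1 -0.4] g 0.0
 shift tool [-1.800e-03 -1.000e-04  1.019e-01]
 rz 0.13787940668650833
[278 225]
```

View pics/w5.png

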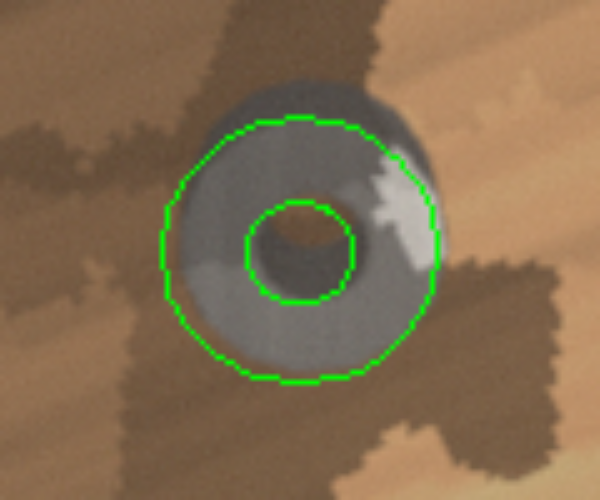

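Die_36 is within about 1 mm of the estimate, with its ring centred at roughly (280,224). I'll grasp it.

```bash

python3 -m handwheel '{"increments":[{"tx":-0.001,"ty":0.0,"tz":0.03,"rx":0,"ry":0,"rz":0},{"tx":0,"ty":0,"tz":0.032,"rx":0,"ry":0,"rz":0},{"tx":0,"ty":0,"tz":0.03,"rx":0,"ry":0,"rz":0},{"tx":0,"ty":0,"tz":0.01,"rx":0,"ry":0,"rz":0},{"tx":0,"ty":0,"tz":0,"rx":0,"ry":0,"rz":0}]}' |grep -E "pos|ft"
python3 -m handwheel '{"increments":[{"tx":0,"ty":0,"tz":0,"rx":0,"ry":0,"rz":0},{"tx":0,"ty":0,"tz":0,"rx":0,"ry":0,"rz":0},{"tx":0,"ty":0,"tz":0,"rx":0,"ry":0,"rz":0},{"tx":0,"ty":0,"tz":0,"rx":0,"ry":0,"rz":0}]}' 0.02 35
python3 -m handwheel '{"increments":[{"tx":0,"ty":0,"tz":-0.01,"rx":0,"ry":0,"rz":0},{"tx":0,"ty":0,"tz":-0.03,"rx":0,"ry":0,"rz":0},{"tx":0,"ty":0,"tz":-0.04,"rx":0,"ry":0,"rz":0},{"tx":0,"ty":0,"tz":-0.02,"rx":0,"ry":0,"rz":0},{"tx":0,"ty":0,"tz":0,"rx":0,"ry":0,"rz":0}]}'
python3 -c "
from h import *
goto([.529,.1295,.12],65.5)"
```

```text
position: [0.5679, -0.3674, 0.0176]
ft_force: [0.5, 0.4, -0.1]
clock: 10.75
position: [0.5692, -0.369, 0.0204]
eef_rot: [0.212, 0.977, -0.0, 0.001]
ft_force: [-1.1, 1.3, 9.0]
opening: 0.034
gripper_force: 35.7
clock: 11.25
position: [0.5698, -0.3698, 0.1232]
eef_rot: [0.212, 0.977, -0.001, 0.003]
ft_force: [-0.3, -0.3, -1.2]
opening: 0.0338
gripper_force: 35.1
t 11.25 pos [ 0.5698 -0.3698  0.1232] closing yaw 65.5 tilt [ 0.0055 -0.0026 -1.    ] open 0.0338 F [-0.3 -0.3 -1.2] g 35.053784747142345
 shift tool [0.244  0.4375 0.0016]
 rz 0.03386770718012144
```

```bash

python3 -m handwheel '{"increments":[{"tx":0.0145,"ty":0.0237,"tz":0,"rx":0,"ry":0,"rz":0},{"tx":0.0215,"ty":0.039,"tz":0,"rx":0,"ry":0,"rz":0},{"tx":0.0215,"ty":0.039,"tz":0,"rx":0,"ry":0,"rz":0},{"tx":0.0215,"ty":0.039,"tz":0,"rx":0,"ry":0,"rz":0},{"tx":0.0215,"ty":0.039,"tz":0,"rx":0,"ry":0,"rz":0}]}' |grep pos
python3 -m handwheel '{"increments":[{"tx":0.0215,"ty":0.039,"tz":0,"rx":0,"ry":0,"rz":0},{"tx":0.0215,"ty":0.039,"tz":0,"rx":0,"ry":0,"rz":0},{"tx":0.0215,"ty":0.039,"tz":0,"rx":0,"ry":0,"rz":0},{"tx":0.0215,"ty":0.039,"tz":0,"rx":0,"ry":0,"rz":0},{"tx":0.0215,"ty":0.039,"tz":0,"rx":0,"ry":0,"rz":0}]}' |grep pos
python3 -m handwheel '{"increments":[{"tx":0.0215,"ty":0.039,"tz":0,"rx":0,"ry":0,"rz":0},{"tx":0.0145,"ty":0.0237,"tz":0,"rx":0,"ry":0,"rz":0},{"tx":0,"ty":0,"tz":0,"rx":0,"ry":0,"rz":0},{"tx":0,"ty":0,"tz":0,"rx":0,"ry":0,"rz":0}]}' |grep pos
python3 -c "
from h import *
f=r.grab_frame('wrist');cv2.imwrite('pics/w6.png',f['img'][:,:,::-1])
goto([.529,.1295,.032],65.5)"
```

```text
position: [0.5506, -0.1617, 0.1186]
position: [0.5335, 0.0603, 0.1188]
position: [0.5269, 0.1308, 0.1185]
t 12.7 pos [0.5271 0.1298 0.1186] closing yaw 65.5 tilt [-1.e-04 -4.e-04 -1.e+00] open 0.0338 F [-0.3 -0.4 -0.2] g 35.08060408523306
 shift tool [-0.0019  0.0005  0.0866]
 rz 0.02999416185562609
```

```bash

python3 -m handwheel '{"increments":[{"tx":-0.0015,"ty":0.0005,"tz":0.03,"rx":0,"ry":0,"rz":0},{"tx":0,"ty":0,"tz":0.035,"rx":0,"ry":0,"rz":0},{"tx":0,"ty":0,"tz":0.018,"rx":0,"ry":0,"rz":0},{"tx":0,"ty":0,"tz":0.004,"rx":0,"ry":0,"rz":0},{"tx":0,"ty":0,"tz":0,"rx":0,"ry":0,"rz":0}]}'|grep -E "pos|ft"
python3 -m handwheel '{"increments":[{"tx":0,"ty":0,"tz":0.001,"rx":0,"ry":0,"rz":0},{"tx":0,"ty":0,"tz":0,"rx":0,"ry":0,"rz":0}]}' |grep -E "pos|ft"
python3 -m handwheel '{"increments":[{"tx":0,"ty":0,"tz":0.0007,"rx":0,"ry":0,"rz":0},{"tx":0,"ty":0,"tz":0,"rx":0,"ry":0,"rz":0}]}' |grep -E "pos|ft"
```

```text
position: [0.5286, 0.1286, 0.0315]
ft_force: [0.3, -0.1, -0.2]
position: [0.5292, 0.1297, 0.031]
ft_force: [-0.3, 0.1, -0.5]
position: [0.5291, 0.1301, 0.0303]
ft_force: [-2.0, -2.1, 6.8]
```

```bash

python3 -m handwheel '{"increments":[{"tx":0,"ty":0,"tz":0,"rx":0,"ry":0,"rz":0},{"tx":0,"ty":0,"tz":0,"rx":0,"ry":0,"rz":0},{"tx":0,"ty":0,"tz":0,"rx":0,"ry":0,"rz":0}]}' 0.052 |grep -E "ft|op"
python3 -m handwheel '{"increments":[{"tx":0,"ty":0,"tz":-0.02,"rx":0,"ry":0,"rz":0},{"tx":0,"ty":0,"tz":-0.04,"rx":0,"ry":0,"rz":0},{"tx":0,"ty":0,"tz":-0.03,"rx":0,"ry":0,"rz":0},{"tx":0,"ty":0,"tz":0,"rx":0,"ry":0,"rz":0},{"tx":0,"ty":0,"tz":0,"rx":0,"ry":0,"rz":0}]}' |grep -E "pos|ft" 
python3 -c "
from h import *
f=r.grab_frame('wrist');cv2.imwrite('pics/w7.png',f['img'][:,:,::-1])
goto([.604,-.258,.12],65.5)"
```

```text
ft_force: [-0.3, 0.9, -0.4]
opening: 0.0518
position: [0.5289, 0.1307, 0.1203]
ft_force: [-0.6, 0.6, -1.2]
t 14.45 pos [0.5285 0.1306 0.1195] closing yaw 65.6 tilt [-3.e-04  1.e-04 -1.e+00] open 0.0521 F [-0.2 -0.1  0.6] g 0.0
 shift tool [-0.2295 -0.3226 -0.0006]
 rz 0.06922883118193113
```

View pics/w7.png

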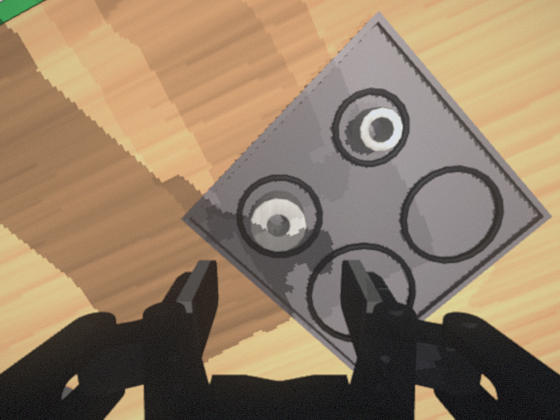

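Die_36 sits in its ring near (280,216), and die_26 is still seated at (375,128). On to die_46.

```bash

python3 -m handwheel '{"increments":[{"tx":-0.0128,"ty":-0.0173,"tz":0,"rx":0,"ry":0,"rz":0},{"tx":-0.0255,"ty":-0.036,"tz":0,"rx":0,"ry":0,"rz":0},{"tx":-0.0255,"ty":-0.036,"tz":0,"rx":0,"ry":0,"rz":0},{"tx":-0.0255,"ty":-0.036,"tz":0,"rx":0,"ry":0,"rz":0},{"tx":-0.0255,"ty":-0.036,"tz":0,"rx":0,"ry":0,"rz":0}]}' 0.07 |grep pos
python3 -m handwheel '{"increments":[{"tx":-0.0255,"ty":-0.036,"tz":0,"rx":0,"ry":0,"rz":0},{"tx":-0.0255,"ty":-0.036,"tz":0,"rx":0,"ry":0,"rz":0},{"tx":-0.0255,"ty":-0.036,"tz":0,"rx":0,"ry":0,"rz":0},{"tx":-0.0255,"ty":-0.036,"tz":0,"rx":0,"ry":0,"rz":0},{"tx":-0.0128,"ty":-0.0173,"tz":0,"rx":0,"ry":0,"rz":0}]}' |grep pos
python3 -m handwheel '{"increments":[{"tx":0,"ty":0,"tz":0,"rx":0,"ry":0,"rz":0},{"tx":0,"ty":0,"tz":0,"rx":0,"ry":0,"rz":0}]}' |grep pos
python3 - <<'E'
from h import *
goto([.604,-.258,.017],65.5)
f=r.grab_frame("wrist"); im=f["img"][:,:,::-1].copy()
t=np.linspace(0,2*np.pi,60)
for rad in(.023,.007):
    p=proj(f,np.c_[.604+rad*np.cos(t),-.258+rad*np.sin(t),0*t+.026])
    cv2.polylines(im,[p.astype(int)],True,(0,255,0),1)
cv2.imwrite("pics/w8.png",im)
E
```

```text
position: [0.5659, -0.0656, 0.1186]
position: [0.6031, -0.2627, 0.1183]
position: [0.6035, -0.2583, 0.1183]
t 15.65 pos [ 0.6035 -0.2583  0.1183] closing yaw 65.5 tilt [-2.2e-03  6.0e-04 -1.0e+00] open 0.0697 F [-1.1  0.3 -0.2] g 0.0
 shift tool [-0.0006  0.0005  0.1013]
 rz -0.005589286912680791
```

View pics/w8.png

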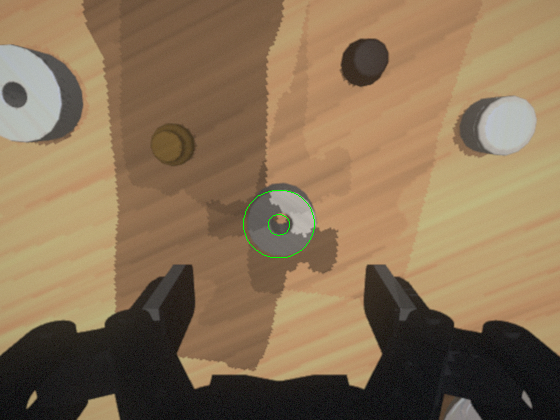

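Die_46, centred near (280,222) with its bore visible, matches the projection. The jaws have clear space on both sides.

```bash

python3 -m handwheel '{"increments":[{"tx":0,"ty":0.0,"tz":0.03,"rx":0,"ry":0,"rz":0},{"tx":0,"ty":0,"tz":0.032,"rx":0,"ry":0,"rz":0},{"tx":0,"ty":0,"tz":0.029,"rx":0,"ry":0,"rz":0},{"tx":0,"ty":0,"tz":0.01,"rx":0,"ry":0,"rz":0},{"tx":0,"ty":0,"tz":0,"rx":0,"ry":0,"rz":0}]}' |grep -E "pos|ft"
python3 -m handwheel '{"increments":[{"tx":0,"ty":0,"tz":0,"rx":0,"ry":0,"rz":0},{"tx":0,"ty":0,"tz":0,"rx":0,"ry":0,"rz":0},{"tx":0,"ty":0,"tz":0,"rx":0,"ry":0,"rz":0},{"tx":0,"ty":0,"tz":0,"rx":0,"ry":0,"rz":0}]}' 0.03 35
python3 -m handwheel '{"increments":[{"tx":0,"ty":0,"tz":-0.01,"rx":0,"ry":0,"rz":0},{"tx":0,"ty":0,"tz":-0.03,"rx":0,"ry":0,"rz":0},{"tx":0,"ty":0,"tz":-0.04,"rx":0,"ry":0,"rz":0},{"tx":0,"ty":0,"tz":-0.02,"rx":0,"ry":0,"rz":0},{"tx":0,"ty":0,"tz":0,"rx":0,"ry":0,"rz":0}]}'
python3 -c "
from h import *
goto([.5777,.238,.12],65.5)"
```

```text
position: [0.6035, -0.257, 0.0175]
ft_force: [0.1, -0.6, 1.0]
clock: 16.6
position: [0.6051, -0.2584, 0.0207]
eef_rot: [0.212, 0.977, 0.0, 0.001]
ft_force: [-1.3, 1.1, 6.2]
opening: 0.045
gripper_force: 34.9
clock: 17.1
position: [0.606, -0.2592, 0.1235]
eef_rot: [0.212, 0.977, -0.0, 0.003]
ft_force: [0.1, -0.3, -1.0]
opening: 0.0452
gripper_force: 36.2
t 17.1 pos [ 0.606  -0.2592  0.1235] closing yaw 65.5 tilt [ 0.0061 -0.0015 -1.    ] open 0.0452 F [ 0.1 -0.3 -1. ] g 36.214876477606595
 shift tool [0.2317 0.4408 0.0026]
 rz 0.03631692657263841
```

```bash

python3 -m handwheel '{"increments":[{"tx":0.0134,"ty":0.0254,"tz":0,"rx":0,"ry":0,"rz":0},{"tx":0.0205,"ty":0.039,"tz":0,"rx":0,"ry":0,"rz":0},{"tx":0.0205,"ty":0.039,"tz":0,"rx":0,"ry":0,"rz":0},{"tx":0.0205,"ty":0.039,"tz":0,"rx":0,"ry":0,"rz":0},{"tx":0.0205,"ty":0.039,"tz":0,"rx":0,"ry":0,"rz":0}]}' |grep pos
python3 -m handwheel '{"increments":[{"tx":0.0205,"ty":0.039,"tz":0,"rx":0,"ry":0,"rz":0},{"tx":0.0205,"ty":0.039,"tz":0,"rx":0,"ry":0,"rz":0},{"tx":0.0205,"ty":0.039,"tz":0,"rx":0,"ry":0,"rz":0},{"tx":0.0205,"ty":0.039,"tz":0,"rx":0,"ry":0,"rz":0},{"tx":0.0205,"ty":0.039,"tz":0,"rx":0,"ry":0,"rz":0}]}' |grep pos
python3 -m handwheel '{"increments":[{"tx":0.0205,"ty":0.039,"tz":0,"rx":0,"ry":0,"rz":0},{"tx":0.0134,"ty":0.0254,"tz":0,"rx":0,"ry":0,"rz":0},{"tx":0,"ty":0,"tz":0,"rx":0,"ry":0,"rz":0},{"tx":0,"ty":0,"tz":0,"rx":0,"ry":0,"rz":0}]}' |grep pos
python3 -c "
from h import *
goto([.5777,.238,.032],65.5)"
```

```text
position: [0.592, -0.0519, 0.1189]
position: [0.5793, 0.1681, 0.119]
position: [0.5753, 0.2393, 0.1187]
t 18.5 pos [0.5753 0.2393 0.1187] closing yaw 65.6 tilt [-3.e-04 -4.e-04 -1.e+00] open 0.0446 F [-0.3 -0.8 -1.2] g 36.2207589391619
 shift tool [-0.0027 -0.0001  0.0867]
 rz 0.12831195721102517
```

```bash

python3 -m handwheel '{"increments":[{"tx":-0.0025,"ty":0,"tz":0.03,"rx":0,"ry":0,"rz":0},{"tx":0,"ty":0,"tz":0.035,"rx":0,"ry":0,"rz":0},{"tx":0,"ty":0,"tz":0.018,"rx":0,"ry":0,"rz":0},{"tx":0,"ty":0,"tz":0.003,"rx":0,"ry":0,"rz":0},{"tx":0,"ty":0,"tz":0,"rx":0,"ry":0,"rz":0}]}'|grep -E "pos|ft"
python3 -m handwheel '{"increments":[{"tx":0,"ty":0,"tz":0.001,"rx":0,"ry":0,"rz":0},{"tx":0,"ty":0,"tz":0,"rx":0,"ry":0,"rz":0}]}' |grep -E "pos|ft"
python3 -m handwheel '{"increments":[{"tx":0,"ty":0,"tz":0.0007,"rx":0,"ry":0,"rz":0},{"tx":0,"ty":0,"tz":0,"rx":0,"ry":0,"rz":0}]}' |grep -E "pos|ft"
```

```text
position: [0.5783, 0.2365, 0.033]
ft_force: [1.2, 0.2, -1.0]
position: [0.5786, 0.2379, 0.0329]
ft_force: [-1.1, 0.2, -1.3]
position: [0.5781, 0.238, 0.0315]
ft_force: [0.5, -1.1, -1.8]
```

```bash

python3 -m handwheel '{"increments":[{"tx":0,"ty":0,"tz":0.0007,"rx":0,"ry":0,"rz":0},{"tx":0,"ty":0,"tz":0,"rx":0,"ry":0,"rz":0}]}' |grep -E "pos|ft"
python3 -m handwheel '{"increments":[{"tx":0,"ty":0,"tz":0.0005,"rx":0,"ry":0,"rz":0},{"tx":0,"ty":0,"tz":0,"rx":0,"ry":0,"rz":0}]}' |grep -E "pos|ft"
```

```text
position: [0.5781, 0.238, 0.0307]
ft_force: [-0.8, 0.1, 4.2]
position: [0.5781, 0.2381, 0.0306]
ft_force: [-4.0, -1.1, 12.2]
```

```bash

python3 -m handwheel '{"increments":[{"tx":0,"ty":0,"tz":-0.0005,"rx":0,"ry":0,"rz":0},{"tx":0,"ty":0,"tz":0,"rx":0,"ry":0,"rz":0},{"tx":0,"ty":0,"tz":0,"rx":0,"ry":0,"rz":0}]}' 0.06 |grep -E "ft|op"
python3 -m handwheel '{"increments":[{"tx":0,"ty":0,"tz":0,"rx":0,"ry":0,"rz":0},{"tx":0,"ty":0,"tz":-0.02,"rx":0,"ry":0,"rz":0},{"tx":0,"ty":0,"tz":-0.04,"rx":0,"ry":0,"rz":0},{"tx":0,"ty":0,"tz":-0.03,"rx":0,"ry":0,"rz":0},{"tx":0,"ty":0,"tz":0,"rx":0,"ry":0,"rz":0}]}' |grep -E "pos|ft|op" 
python3 -c "
from h import *
goto([.466,-.369,.12],65.5)"
```

```text
ft_force: [0.0, -0.1, 0.7]
opening: 0.06
position: [0.58, 0.2386, 0.1244]
ft_force: [0.4, 0.6, -0.4]
opening: 0.0601
t 20.6 pos [0.58   0.2386 0.1244] closing yaw 65.5 tilt [ 0.0049  0.0029 -1.    ] open 0.0601 F [ 0.4  0.6 -0.4] g 0.0
 shift tool [-0.1479 -0.6002  0.002 ]
 rz 0.03265186532925668
```

```bash

python3 -m handwheel '{"increments":[{"tx":-0.005,"ty":-0.0206,"tz":0,"rx":0,"ry":0,"rz":0},{"tx":-0.0106,"ty":-0.043,"tz":0,"rx":0,"ry":0,"rz":0},{"tx":-0.0106,"ty":-0.043,"tz":0,"rx":0,"ry":0,"rz":0},{"tx":-0.0106,"ty":-0.043,"tz":0,"rx":0,"ry":0,"rz":0},{"tx":-0.0106,"ty":-0.043,"tz":0,"rx":0,"ry":0,"rz":0}]}' 0.08 |grep pos
python3 -m handwheel '{"increments":[{"tx":-0.0106,"ty":-0.043,"tz":0,"rx":0,"ry":0,"rz":0},{"tx":-0.0106,"ty":-0.043,"tz":0,"rx":0,"ry":0,"rz":0},{"tx":-0.0106,"ty":-0.043,"tz":0,"rx":0,"ry":0,"rz":0},{"tx":-0.0106,"ty":-0.043,"tz":0,"rx":0,"ry":0,"rz":0},{"tx":-0.0106,"ty":-0.043,"tz":0,"rx":0,"ry":0,"rz":0}]}' |grep pos
python3 -m handwheel '{"increments":[{"tx":-0.0106,"ty":-0.043,"tz":0,"rx":0,"ry":0,"rz":0},{"tx":-0.0106,"ty":-0.043,"tz":0,"rx":0,"ry":0,"rz":0},{"tx":-0.0106,"ty":-0.043,"tz":0,"rx":0,"ry":0,"rz":0},{"tx":-0.0106,"ty":-0.043,"tz":0,"rx":0,"ry":0,"rz":0},{"tx":-0.005,"ty":-0.0206,"tz":0,"rx":0,"ry":0,"rz":0}]}' |grep pos
python3 -m handwheel '{"increments":[{"tx":0,"ty":0,"tz":0,"rx":0,"ry":0,"rz":0},{"tx":0,"ty":0,"tz":0,"rx":0,"ry":0,"rz":0}]}' |grep pos
python3 - <<'E'
from h import *
goto([.466,-.369,.015],65.5)
f=r.grab_frame("wrist"); im=f["img"][:,:,::-1].copy()
t=np.linspace(0,2*np.pi,60)
for rad in(.028,.007):
    p=proj(f,np.c_[.466+rad*np.cos(t),-.369+rad*np.sin(t),0*t+.026])
    cv2.polylines(im,[p.astype(int)],True,(0,255,0),1)
cv2.imwrite("pics/w9.png",im)
E
```

```text
position: [0.54, 0.0407, 0.1196]
position: [0.499, -0.1767, 0.1197]
position: [0.4613, -0.3738, 0.1197]
position: [0.4629, -0.3698, 0.1195]
t 22.3 pos [ 0.4629 -0.3698  0.1195] closing yaw 65.5 tilt [-1.5e-03  6.0e-04 -1.0e+00] open 0.0801 F [ 0.7 -0.3 -0.1] g 0.0
 shift tool [-0.0026  0.002   0.1045]
 rz -0.03455582468896523
```

View pics/w9.png

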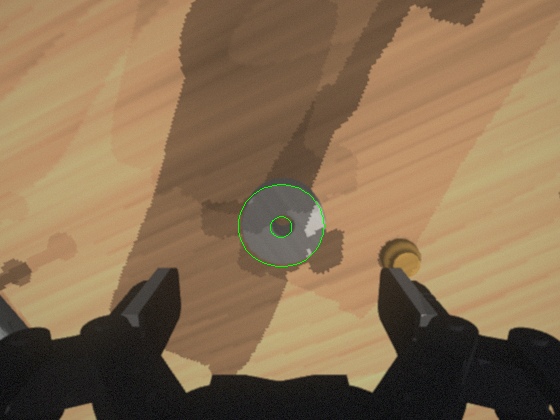

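Die_56, centred near (281,225), matches its projection. The oil pot at (403,262) clears the right finger, and I'll narrow the opening a little.

```bash

python3 -m handwheel '{"increments":[{"tx":-0.0025,"ty":0.002,"tz":0.03,"rx":0,"ry":0,"rz":0},{"tx":0,"ty":0,"tz":0.033,"rx":0,"ry":0,"rz":0},{"tx":0,"ty":0,"tz":0.03,"rx":0,"ry":0,"rz":0},{"tx":0,"ty":0,"tz":0.01,"rx":0,"ry":0,"rz":0},{"tx":0,"ty":0,"tz":0,"rx":0,"ry":0,"rz":0}]}' 0.073 |grep -E "pos|ft"
python3 -m handwheel '{"increments":[{"tx":0,"ty":0,"tz":0,"rx":0,"ry":0,"rz":0},{"tx":0,"ty":0,"tz":0,"rx":0,"ry":0,"rz":0},{"tx":0,"ty":0,"tz":0,"rx":0,"ry":0,"rz":0},{"tx":0,"ty":0,"tz":0,"rx":0,"ry":0,"rz":0}]}' 0.04 40
python3 -m handwheel '{"increments":[{"tx":0,"ty":0,"tz":-0.01,"rx":0,"ry":0,"rz":0},{"tx":0,"ty":0,"tz":-0.03,"rx":0,"ry":0,"rz":0},{"tx":0,"ty":0,"tz":-0.04,"rx":0,"ry":0,"rz":0},{"tx":0,"ty":0,"tz":-0.02,"rx":0,"ry":0,"rz":0},{"tx":0,"ty":0,"tz":0,"rx":0,"ry":0,"rz":0}]}'
python3 -c "
from h import *
goto([.607,.1598,.12],65.5)"
```

```text
position: [0.4667, -0.3676, 0.0164]
ft_force: [0.1, -0.1, 0.4]
clock: 23.25
position: [0.468, -0.3692, 0.019]
eef_rot: [0.212, 0.977, -0.0, 0.001]
ft_force: [-1.4, 2.2, 9.5]
opening: 0.0536
gripper_force: 43.5
clock: 23.75
position: [0.4686, -0.3699, 0.1214]
eef_rot: [0.212, 0.977, -0.001, 0.003]
ft_force: [0.8, -0.7, -2.1]
opening: 0.0536
gripper_force: 43.2
t 23.75 pos [ 0.4686 -0.3699  0.1214] closing yaw 65.5 tilt [ 0.0052 -0.0025 -1.    ] open 0.0536 F [ 0.8 -0.7 -2.1] g 43.21167615009472
 shift tool [0.0934 0.5395 0.0008]
 rz 0.04031853694559118
```

```bash

python3 -m handwheel '{"increments":[{"tx":0.0038,"ty":0.0178,"tz":0,"rx":0,"ry":0,"rz":0},{"tx":0.007,"ty":0.042,"tz":0,"rx":0,"ry":0,"rz":0},{"tx":0.007,"ty":0.042,"tz":0,"rx":0,"ry":0,"rz":0},{"tx":0.007,"ty":0.042,"tz":0,"rx":0,"ry":0,"rz":0},{"tx":0.007,"ty":0.042,"tz":0,"rx":0,"ry":0,"rz":0}]}' |grep pos
python3 -m handwheel '{"increments":[{"tx":0.007,"ty":0.042,"tz":0,"rx":0,"ry":0,"rz":0},{"tx":0.007,"ty":0.042,"tz":0,"rx":0,"ry":0,"rz":0},{"tx":0.007,"ty":0.042,"tz":0,"rx":0,"ry":0,"rz":0},{"tx":0.007,"ty":0.042,"tz":0,"rx":0,"ry":0,"rz":0},{"tx":0.007,"ty":0.042,"tz":0,"rx":0,"ry":0,"rz":0}]}' |grep pos
python3 -m handwheel '{"increments":[{"tx":0.007,"ty":0.042,"tz":0,"rx":0,"ry":0,"rz":0},{"tx":0.007,"ty":0.042,"tz":0,"rx":0,"ry":0,"rz":0},{"tx":0.007,"ty":0.042,"tz":0,"rx":0,"ry":0,"rz":0},{"tx":0.0038,"ty":0.0178,"tz":0,"rx":0,"ry":0,"rz":0},{"tx":0,"ty":0,"tz":0,"rx":0,"ry":0,"rz":0}]}' |grep pos
python3 -m handwheel '{"increments":[{"tx":0,"ty":0,"tz":0,"rx":0,"ry":0,"rz":0},{"tx":0,"ty":0,"tz":0,"rx":0,"ry":0,"rz":0}]}' |grep -E "pos|op"
python3 -c "
from h import *
goto([.607,.1598,.032],65.5)"
```

```text
position: [0.515, -0.1848, 0.1172]
position: [0.57, 0.0209, 0.1172]
position: [0.6068, 0.1639, 0.1167]
position: [0.6069, 0.1587, 0.1173]
opening: 0.0534
t 25.45 pos [0.6069 0.1587 0.1173] closing yaw 65.5 tilt [-4.e-04 -6.e-04 -1.e+00] open 0.0534 F [ 0.2  0.7 -2.1] g 43.13575395732187
 shift tool [0.0003 0.0011 0.0853]
 rz -0.043408122793891835
```

```bash

python3 -m handwheel '{"increments":[{"tx":0,"ty":0.001,"tz":0.03,"rx":0,"ry":0,"rz":0},{"tx":0,"ty":0,"tz":0.033,"rx":0,"ry":0,"rz":0},{"tx":0,"ty":0,"tz":0.019,"rx":0,"ry":0,"rz":0},{"tx":0,"ty":0,"tz":0.003,"rx":0,"ry":0,"rz":0},{"tx":0,"ty":0,"tz":0,"rx":0,"ry":0,"rz":0}]}'|grep -E "pos|ft"
python3 -m handwheel '{"increments":[{"tx":0,"ty":0,"tz":0.001,"rx":0,"ry":0,"rz":0},{"tx":0,"ty":0,"tz":0,"rx":0,"ry":0,"rz":0}]}' |grep -E "pos|ft"
python3 -m handwheel '{"increments":[{"tx":0,"ty":0,"tz":0.0007,"rx":0,"ry":0,"rz":0},{"tx":0,"ty":0,"tz":0,"rx":0,"ry":0,"rz":0}]}' |grep -E "pos|ft"
```

```text
position: [0.6076, 0.16, 0.0325]
ft_force: [0.3, 0.5, -1.4]
position: [0.6083, 0.1612, 0.0326]
ft_force: [0.7, 0.7, -1.0]
position: [0.6078, 0.1613, 0.0312]
ft_force: [0.4, 1.0, -1.8]
```

```bash

python3 -m handwheel '{"increments":[{"tx":0,"ty":0,"tz":0.001,"rx":0,"ry":0,"rz":0},{"tx":0,"ty":0,"tz":0,"rx":0,"ry":0,"rz":0}]}' |grep -E "pos|ft"
python3 -m handwheel '{"increments":[{"tx":0,"ty":0,"tz":0.0005,"rx":0,"ry":0,"rz":0},{"tx":0,"ty":0,"tz":0,"rx":0,"ry":0,"rz":0}]}' |grep -E "pos|ft"
```

```text
position: [0.6075, 0.1612, 0.0297]
ft_force: [0.3, -0.5, -1.5]
position: [0.6075, 0.1612, 0.0291]
ft_force: [0.1, -0.5, -1.4]
```

```bash

python3 -m handwheel '{"increments":[{"tx":0,"ty":0,"tz":0.0005,"rx":0,"ry":0,"rz":0},{"tx":0,"ty":0,"tz":0,"rx":0,"ry":0,"rz":0}]}' |grep -E "pos|ft"
python3 -m handwheel '{"increments":[{"tx":0,"ty":0,"tz":0.0005,"rx":0,"ry":0,"rz":0},{"tx":0,"ty":0,"tz":0,"rx":0,"ry":0,"rz":0}]}' |grep -E "pos|ft"
```

```text
position: [0.6075, 0.1612, 0.029]
ft_force: [-2.7, 0.1, 5.2]
position: [0.6076, 0.1611, 0.029]
ft_force: [-6.1, -1.0, 15.1]
```

```bash

python3 -m handwheel '{"increments":[{"tx":0,"ty":0,"tz":-0.0005,"rx":0,"ry":0,"rz":0},{"tx":0,"ty":0,"tz":0,"rx":0,"ry":0,"rz":0},{"tx":0,"ty":0,"tz":0,"rx":0,"ry":0,"rz":0}]}' 0.07 |grep -E "ft|op"
python3 -m handwheel '{"increments":[{"tx":0,"ty":0,"tz":0,"rx":0,"ry":0,"rz":0},{"tx":0,"ty":0,"tz":-0.02,"rx":0,"ry":0,"rz":0},{"tx":0,"ty":0,"tz":-0.04,"rx":0,"ry":0,"rz":0},{"tx":0,"ty":0,"tz":-0.04,"rx":0,"ry":0,"rz":0},{"tx":0,"ty":0,"tz":-0.02,"rx":0,"ry":0,"rz":0}]}' |grep -E "pos|ft|op" 
python3 -m handwheel '{"increments":[{"tx":-0.01,"ty":-0.02,"tz":-0.02,"rx":0,"ry":0,"rz":0},{"tx":-0.01,"ty":-0.04,"tz":-0.02,"rx":0,"ry":0,"rz":0},{"tx":-0.01,"ty":-0.04,"tz":-0.02,"rx":0,"ry":0,"rz":0},{"tx":-0.01,"ty":-0.04,"tz":-0.02,"rx":0,"ry":0,"rz":0},{"tx":-0.01,"ty":-0.04,"tz":-0.01,"rx":0,"ry":0,"rz":0}]}' |grep -E "pos|ft|op"
python3 -m handwheel '{"increments":[{"tx":-0.01,"ty":-0.04,"tz":0,"rx":0,"ry":0,"rz":0},{"tx":-0.01,"ty":-0.03,"tz":0,"rx":0,"ry":0,"rz":0},{"tx":0,"ty":0,"tz":0,"rx":0,"ry":0,"rz":0},{"tx":0,"ty":0,"tz":0,"rx":0,"ry":0,"rz":0},{"tx":0,"ty":0,"tz":0,"rx":0,"ry":0,"rz":0}]}' |grep -E "pos|clock"
python3 - <<'E'
from h import *
S={26:(.499,.209),36:(.529,.1295),46:(.5777,.238),56:(.6072,.1598)}
t=np.linspace(0,2*np.pi,60); out=[]
for n in("top","side"):
    f=r.grab_frame(n); im=f["img"][:,:,::-1].copy()
    u=proj(f,[.553,.184,.02])[0].astype(int)
    k=5 if n=="top" else 4; h,w=(55,75) if n=="top" else (70,95)
    c=cv2.resize(im[u[1]-h:u[1]+h,u[0]-w:u[0]+w],None,fx=k,fy=k)
    out.append(cv2.resize(c,(400,300)))
    if n=="side": out.append(cv2.resize(im,(400,300)))
    else: out.append(cv2.resize(im,(400,300)))
cv2.imwrite("pics/end.png",np.vstack([np.hstack(out[:2]),np.hstack(out[2:])]))
E
```

```text
ft_force: [0.8, 0.2, -0.8]
opening: 0.07
position: [0.6087, 0.1612, 0.1519]
ft_force: [1.1, 1.4, 0.6]
opening: 0.07
position: [0.5786, -0.025, 0.2404]
ft_force: [0.0, -1.0, 0.2]
opening: 0.0704
clock: 28.95
position: [0.568, -0.0944, 0.2386]
```

View pics/end.png

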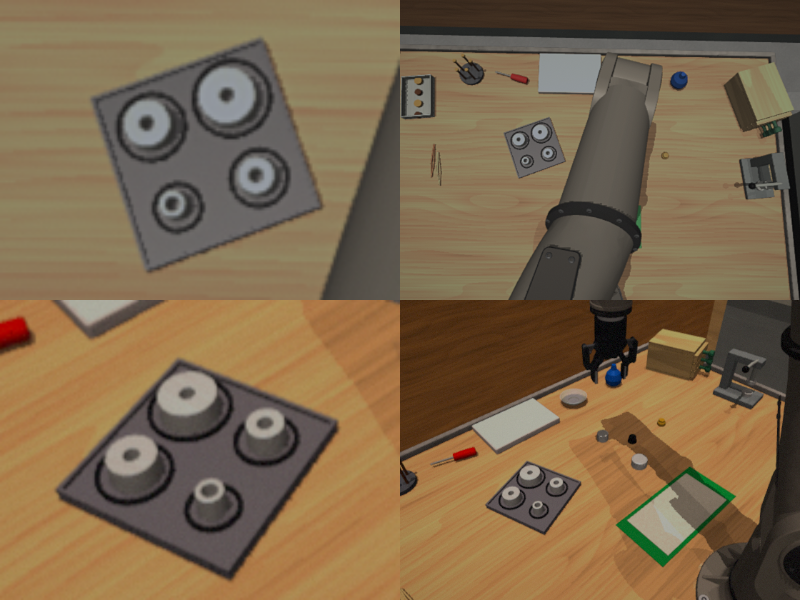

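All four dies stand flat in their matching rings in both the top and side views. The tins, loupe and pot have not moved, and the robot is clear.

```bash
python3 -c "
from bench import r;print(r.hand_in())"
```

```text
the job is handed in; nothing more can be done
None
```

All four dies stand flat in their matching seats in the caddy, the two tins are where they were, and the job was handed in at about 29 s on the robot's clock.

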